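Draw out the press sled and the large-die tray

TASK

A watch has just been pressed shut and the next one needs the largest die. Hook a fingertip behind the lip of the case press's sled and draw it fully out to its stop with the watch still lying on it, then in the same way draw fully out the rack tray that holds the largest die, leaving the other two trays in. Only slide the sled and the tray: lift or pick up nothing, and leave the other things on the bench where they are.

Things in the scene. Friction and masses are not known exactly. Their poses are not given: they have to be found in the camera images.
- sled (a joint): joint value of the press's sled in m: 0 is right in under the spindle, 0.075 is fully out against its stop; starts 0 to 0.010 open. Slides level along the -x of point sled_lip with about 1.5 to 3 N of friction, and stays where it is left
- sled_lip (a point): top inner edge, at mid-width, of the upturned front lip of the press's sled, a flat steel slide 86 wide, 212 long. Lip 86 wide, 7 thick (in front of this point), rising 24 from the sled's deck, which is 25 above the bench. Behind it (+x) 96 of bare deck, then the round die with the watch (centre 125 behind the lip). -x is the draw-out direction, y across, z up
- press: aluminium and steel watch-case press, fixed: base 170 x 160 x 16, two low guide rails for the sled, two columns, a beam (40 deep, 170 wide, underside 158 and top 186 above the bench) with a screw spindle and T-bar (220 high). Origin at bench level; spindle axis 50 along its +x; the sled's lip shows at its -x side
- rack: grey die rack, fixed: base 222 wide, 145 deep, 34 high at the back, open above, with three aluminium trays side by side (70 apart), lips at its -x side. Origin at bench level under the middle tray, 75 behind the lips when shut
- sled_seat (a point): centre of the top face of the black die (58 diameter, 10 high) fixed on the sled, 35 above the bench; moves with the sled
- watch: loose steel watch head without strap, 40 diameter, 11 high, white dial up, lying within 10 of the centre of the die on the sled; origin at the centre of its underside, z up
- tray_a (a joint): joint value of the left (rack's +y side) tray in m: 0 is right in, 0.070 is fully out against its stop; may start up to 0.008 open. Slides level along the -x of its lip point with about 1 to 3 N of friction, and stays where it is left
- tray_a_lip (a point): top inner edge, at mid-width, of the upturned front lip of the left (rack's +y side) rack tray. Lip 66 wide, 6 thick (in front of this point), rising 24 from the tray floor, which is 12 above the bench. Behind it (+x) an empty finger pocket 58 wide, 48 long, with 12 high walls; then the die nest. -x is the draw-out direction, y across, z up
- tray_a_nest (a point): centre of the floor of the die nest (58 wide, 70 long) of the left (rack's +y side) tray, 87 behind its lip point, 12 above the bench; moves with the tray
- tray_b (a joint): joint value of the middle tray in m: 0 is right in, 0.070 is fully out against its stop; may start up to 0.008 open. Slides level along the -x of its lip point with about 1 to 3 N of friction, and stays where it is left
- tray_b_lip (a point): top inner edge, at mid-width, of the upturned front lip of the middle rack tray. Lip 66 wide, 6 thick (in front of this point), rising 24 from the tray floor, which is 12 above the bench. Behind it (+x) an empty finger pocket 58 wide, 48 long, with 12 high walls; then the die nest. -x is the draw-out direction, y across, z up
- tray_b_nest (a point): centre of the floor of the die nest (58 wide, 70 long) of the middle tray, 87 behind its lip point, 12 above the bench; moves with the tray
- tray_c (a joint): joint value of the right (rack's -y side) tray in m: 0 is right in, 0.070 is fully out against its stop; may start up to 0.008 open. Slides level along the -x of its lip point with about 1 to 3 N of friction, and stays where it is left
- tray_c_lip (a point): top inner edge, at mid-width, of the upturned front lip of the right (rack's -y side) rack tray. Lip 66 wide, 6 thick (in front of this point), rising 24 from the tray floor, which is 12 above the bench. Behind it (+x) an empty finger pocket 58 wide, 48 long, with 12 high walls; then the die nest. -x is the draw-out direction, y across, z up
- tray_c_nest (a point): centre of the floor of the die nest (58 wide, 70 long) of the right (rack's -y side) tray, 87 behind its lip point, 12 above the bench; moves with the tray
- die_large: loose round black pressing die, 52 diameter, 14 high, lying flat in one of the three rack trays, one die in each; origin at the centre of its underside. The largest: its tray is the one to draw out
- die_medium: loose round black pressing die, 38 diameter, 14 high, lying flat in one of the three rack trays, one die in each; origin at the centre of its underside. Leave it in its shut tray
- die_small: loose round black pressing die, 25 diameter, 14 high, lying flat in one of the three rack trays, one die in each; origin at the centre of its underside. Leave it in its shut tray
- grease_jar: bystander: small closed white jar with clear cap, 38 diameter, 30 high, standing between press and rack; origin under its centre
- spare_die: bystander: black die lying on the bench, 44 diameter, 18 high; origin under its centre
- loupe: bystander: black eye loupe, 36 diameter, 36 high, standing farther back between press and rack; origin under its centre
- screwdriver: bystander: small screwdriver lying on the bench, 130 long; origin under its middle
- case_holder: bystander: wooden case holder with two jaws, 75 x 50 x 26; origin under its centre
- case_ring: bystander: steel ring, 36 diameter, 8 high, lying flat; origin under its centre

How it is judged (in metres and radians):
On the way, in this order (a step that is already met when the one before it is completed fails the run):
1. the press sled is drawn out to its stop with the watch on its die (value of joint sled above 0.067 m and horizontal distance between watch and sled_seat below 0.02 m and angle between watch's own z axis and vertical below 0.15 rad and z of watch in the frame of sled_seat below 0.005 m), for 0.2 s.
2. the tray holding the largest die is drawn out to its stop (((horizontal distance between die_large and tray_a_nest below 0.03 m and value of joint tray_a above 0.062 m) or (horizontal distance between die_large and tray_b_nest below 0.03 m and value of joint tray_b above 0.062 m) or (horizontal distance between die_large and tray_c_nest below 0.03 m and value of joint tray_c above 0.062 m))), for 0.2 s.
At the end, for the whole second after the job is handed in: The sled is out to within 8 mm of its stop, the watch lies flat on the sled's die within 20 mm of its centre, the tray with the largest die in it is out to within 8 mm of its stop, the other two trays are less than 30 mm open, and all is at rest (all of step 1 and ((horizontal distance between die_large and tray_a_nest below 0.03 m and value of joint tray_a above 0.062 m) or (horizontal distance between die_large and tray_b_nest below 0.03 m and value of joint tray_b above 0.062 m) or (horizontal distance between die_large and tray_c_nest below 0.03 m and value of joint tray_c above 0.062 m)) and not ((value of joint tray_a above 0.03 m and horizontal distance between die_large and tray_a_nest above 0.04 m) or (value of joint tray_b above 0.03 m and horizontal distance between die_large and tray_b_nest above 0.04 m) or (value of joint tray_c above 0.03 m and horizontal distance between die_large and tray_c_nest above 0.04 m)) and linear speed of each of watch, die_large below 0.02 m/s); the robot touches nothing.
It fails at once if the watch is lifted or shoved off its die (not (horizontal distance between watch and sled_seat below 0.02 m and angle between watch's own z axis and vertical below 0.15 rad and z of watch in the frame of sled_seat below 0.005 m)).
It fails at once if a die is lifted out of its tray (height (world z) of any of die_large, die_medium, die_small above 0.03 m).
It fails at once if a tray that does not hold the largest die is drawn out (over 30 mm) ((value of joint tray_a above 0.03 m and horizontal distance between die_large and tray_a_nest above 0.04 m) or (value of joint tray_b above 0.03 m and horizontal distance between die_large and tray_b_nest above 0.04 m) or (value of joint tray_c above 0.03 m and horizontal distance between die_large and tray_c_nest above 0.04 m)).
It fails at once if something else on the bench is moved (over 20 mm) or lifted (distance of any of grease_jar, spare_die, loupe, screwdriver, case_holder, case_ring from where it was at the start of the episode above 0.02 m).
It also fails if it takes over 54 s, if anything falls off the work surface, if the arm or the gripper's body presses on something with over 40 N, if the wrist force passes 120 N, or if a joint passes its speed limit or range.

ROBOT

A 7-joint arm with a two-finger parallel gripper is mounted at the origin on the work surface. World frame = base frame: x ahead of the robot, y to its left, z up, the work surface at z = 0. Lengths are in mm, angles in rad, forces in N, time in s.
With the tool pointing down it reaches from about 350 to 900 mm from the base axis. Payload 7.2 kg.
Tool frame: the origin (TCP) lies midway between the tips of the shut fingers; the grasp point (between the pads) lies 19 mm behind it; z points along the fingers, y is the line along which they close (so a half turn about z gives the same grasp; the last joint's range is limited). The gripper opens to 85 mm and grips with 20 to 120 N. Pads are 22 mm wide; open, the fingers measure 114 mm over their backs; the gripper's body (76 mm by 85 mm) begins 54 mm behind the grasp point. The pads swing forward as they close: fully open they stand 13 mm farther back than shut.
Start: joints at [1.183, 0.411, -0.013, 1.596, 0.006, 1.134, -0.082], TCP at [196.474, -593.319, 231.297] pointing down, gripper open.
Joint ranges: [-2.95, 2.95], [-0.29, 1.99], [-1.47, 1.44], [0.14, 2.54], [-1.03, 4.17], [0.13, 1.85], [-2.86, 2.86]. Speed limits (rad/s): [2.39, 2.39, 3.01, 3.01, 3.14, 3.14, 3.14].

INTERFACE

Orientations are given as a unit quaternion [x, y, z, w].
In Python, from rig import manip gives the robot as it stands.
- The arm moves only by the shell command python3 -m handwheel 'ROWS' [FORCE]. ROWS is JSON, a list of rows, each a list of 7 numbers: the turn, a rotation vector about the tool's x, y, z in rad, then the shift along the tool's x, y, z in m, then the closure in counts, from 0 (fully open) to 255 (shut). In form: [[ax, ay, az, x, y, z, claw], ...]. A call has 1 to 5 rows; each row shifts and turns the commanded pose from where the row before left it, along the tool's axes as they then stand; what a row does not reach is not made up. A row lasts 1/10 s, in which the tool goes at most 50 mm and 8.59 degrees, less where a joint would pass 70% of its speed; a pose out of reach is approached as far as the arm can. A call with a gripper value outside its range is refused whole. The fingers move at their own pace and stop on an object; FORCE is the grip in N (left out, the last holds). Time passes only in rows, so rows that do not move let the fingers close. It gives the time, the measured TCP pose, the force, the opening and the grip force at its end, in the units of the state.
- manip.get_state(): the state, without advancing time (a new reading comes with each control period).
- manip.capture(name): name is "side" or "top" or "wrist"; returns (picture, depth): 384x512x3 uint8, blue, green, red; 384x512 float32, mm along the optical axis (not along the pixel's ray), 0 where there is no reading.
- manip.camera_info(name): a dict with "vertical_fov" (degrees; the focal length in pixels is half the picture's height over the tangent of half this angle, whatever the lens; pixels are square), "cx", "cy" (the principal point, pixels), "k1" (the pictures are not rectified: a ray, as slopes to the right and down, at radius r is drawn at 1 + k1 r^2 times it, then the intrinsics apply), "R" (3x3) and "t" (3): a world point X has camera coordinates R X + t; the wrist camera has in their place "mount" (4x4, takes a point from camera to tool coordinates, whose origin is the TCP and whose axes are the flange's). Camera axes: x right, y down, z forward; pixel columns grow to the right and rows downward; lengths in mm; the calibration is good to about 2 mm. A picture is of the moment at which its call begins: read the wrist's pose just before it. camera_info takes no time and is no camera call.
- manip.close_job(): hands the job in; it is judged then, once.
The state is a dict: "time": time; "q": joint angles; "joint_vel": joint speeds; "joint_efforts": joint torques, N m; "position": TCP position; "eef_rot": TCP orientation; "ft_force": force on the tool from outside, world axes, zero at the start; "wrist_torque": the same for the moment, N m; "opening": opening from 0.0 (shut) to 1.0 (fully open); "grasp_force": force on a finger pad.
Only numpy, scipy, OpenCV 4.12 (cv2) and the standard library are available. Lean on these libraries where they do the work, as an engineer would, in place of code of your own. Each camera call takes 0.05 s, during which the arm holds its last target. There are 200 camera calls.

## Working session

There is one attempt and no reset: what is moved stays moved. The work goes in short steps, Python scripts to look and compute and a shell command to move; the robot and the scene stay as the last step left them, time stands still between calls to the robot, and variables do not carry over. Pictures are saved under pics/ and viewed, at most 10 in all, crops included, and the job is handed in when it is done.

```bash
mkdir -p pics
cat > h.py <<'E'
import numpy as np, cv2
from rig import manip
from scipy.spatial.transform import Rotation as Rot
def world(name, depth, uv, st=None):
    """pixels uv (N,2) -> world points mm"""
    i=manip.camera_info(name); f=depth.shape[0]/2/np.tan(np.radians(i["vertical_fov"])/2)
    uv=np.atleast_2d(uv).astype(float)
    K=np.array([[f,0,i["cx"]],[0,f,i["cy"]],[0,0,1]])
    s=cv2.undistortPoints(uv[:,None],K,np.array([i["k1"],0,0,0.]))[:,0]
    z=depth[uv[:,1].astype(int),uv[:,0].astype(int)][:,None]
    P=np.hstack([s*z,z])
    if "R" in i: return (P-np.array(i["t"]))@np.array(i["R"])
    M=np.array(i["mount"]); P=P@M[:3,:3].T+M[:3,3]
    return Rot.from_quat(st["eef_rot"]).apply(P)+np.array(st["position"])
E
python3 - <<'E'
from h import *
s=manip.get_state(); print(s)
for n in("top","side"):
    im,d=manip.capture(n); cv2.imwrite(f"pics/{n}.png",cv2.resize(im,(800,600))); np.savez(f"{n}.npz",im=im,d=d)
    print(manip.camera_info(n))
E
```

```text
{'time': 0.0, 'q': array([ 1.18277677,  0.41189328, -0.01273134,  1.59707198,  0.00557142,
        1.13428263, -0.08219755]), 'joint_vel': array([ 0.00042968,  0.00083229, -0.00086473, -0.00026854, -0.00032327,
       -0.00136238, -0.00043147]), 'joint_efforts': array([ 3.54692511e-04, -6.00625563e+01,  6.82516079e-01, -2.99417925e+01,
        1.38733716e-02,  1.05941590e-02, -1.03742866e-05]), 'position': array([ 196.317194  , -592.83412812,  230.44564276]), 'eef_rot': array([ 9.87238715e-01,  1.59245291e-01, -1.69073234e-04, -7.92282699e-04]), 'ft_force': array([ 0.9609277 ,  0.58410964, -0.48354808]), 'wrist_torque': array([-0.02164323, -0.0491024 ,  0.02583832]), 'grasp_force': 0.0, 'opening': 1.002377409515237}
{'vertical_fov': 47.75429854008785, 'cx': 257.7264808864083, 'cy': 182.28075154372561, 'k1': -0.0922503262531257, 'R': array([[ 1.63239694e-02, -9.99863514e-01,  2.54602051e-03],
       [-9.84172934e-01, -1.65170813e-02, -1.76439285e-01],
       [ 1.76457257e-01,  3.74465028e-04, -9.84308232e-01]]), 't': array([  23.30609531,  529.6258573 , 1077.50855072])}
{'vertical_fov': 45.445525033284184, 'cx': 256.65889180345755, 'cy': 188.51194106754448, 'k1': -0.01590076462860749, 'R': array([[-0.77631718, -0.62979137,  0.02635287],
       [-0.3188594 ,  0.35629373, -0.87828438],
       [ 0.54374656, -0.69023011, -0.47741184]]), 't': array([ 428.41937217,  235.42445513, 1226.16937625])}
```

View pics/top.png

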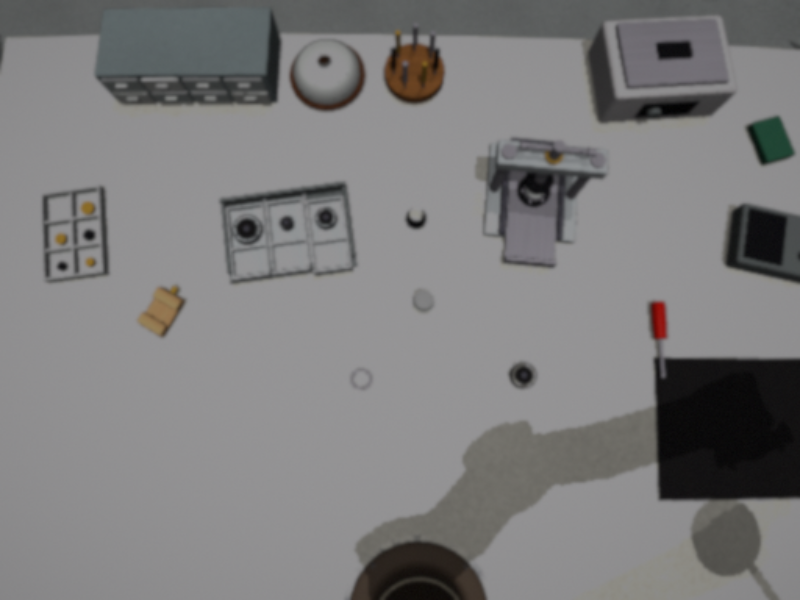

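View pics/side.png

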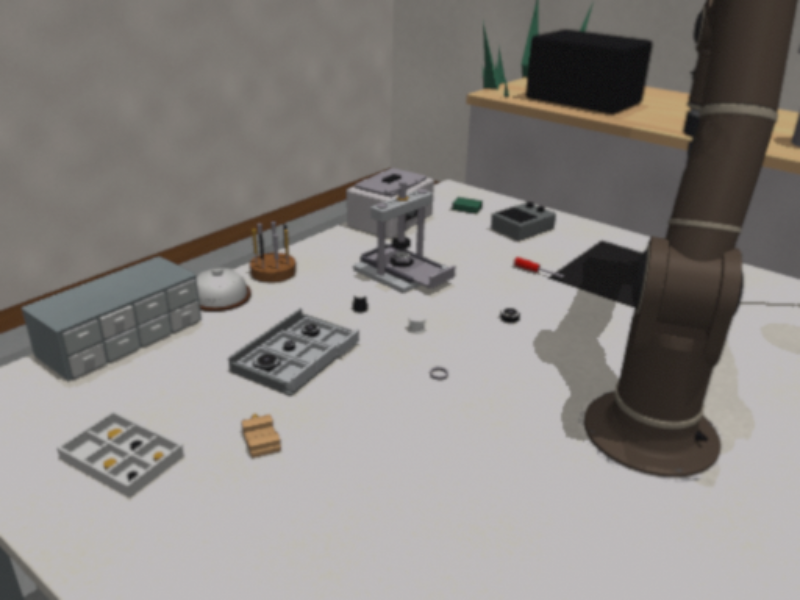

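Top view (800x600): press sled lip at about (529,262). Rack trays are at left, and the left tray (a) holds the largest die at (247,229), lip about (252,276). The right tray stands slightly open. The jar is at (423,300), the loupe at (416,218).

Run:
```python
from h import *
D=np.load("top.npz"); d=D["d"]; im=D["im"]
v,u=np.mgrid[0:384,0:512]; uv=np.c_[u.ravel(),v.ravel()]
W=world("top",d,uv).reshape(384,512,3); np.save("W.npy",W)
g=lambda x,y:W[int(y*.64),int(x*.64)].round()
for n,p in dict(jar=(423,300),ring=(361,369),spare=(523,375),loupe=(416,218),bench=(450,320),dieA=(247,229),dieB=(288,223),dieC=(326,217),deck=(530,230),beam=(550,155)).items(): print(n,g(*p))
# lips: columns scanning
for x in (505,512,520,529,538,546,553):
    c=int(x*.64); print(x,[(r,*W[r,c].round().astype(int)) for r in range(158,172,1)])
for x in (236,245,252,260,268,290,330):
    c=int(x*.64); print(x,[(r,*W[r,c].round().astype(int)) for r in range(166,182)])
```

```text
jar [507.  -1.  29.]
ring [391. 100.  11.]
spare [ 385. -169.   19.]
loupe [661.  11.  -5.]
bench [480. -50.  -1.]
dieA [628. 302.  26.]
dieB [640. 233.  25.]
dieC [652. 168.  27.]
deck [ 633. -185.   25.]
beam [ 703. -185.  199.]
505 [(158, np.int64(602), np.int64(-141), np.int64(27)), (159, np.int64(600), np.int64(-142), np.int64(23)), (160, np.int64(597), np.int64(-142), np.int64(25)), (161, np.int64(594), np.int64(-142), np.int64(23)), (162, np.int64(591), np.int64(-142), np.int64(24)), (163, np.int64(590), np.int64(-142), np.int64(19)), (164, np.int64(587), np.int64(-142), np.int64(20)), (165, np.int64(580), np.int64(-140), np.int64(37)), (166, np.int64(577), np.int64(-139), np.int64(41)), (167, np.int64(575), np.int64(-140), np.int64(36)), (168, np.int64(575), np.int64(-141), np.int64(24)), (169, np.int64(578), np.int64(-146), np.int64(-3)), (170, np.int64(574), np.int64(-145), np.int64(2)), (171, np.int64(572), np.int64(-145), np.int64(-2))]
512 [(158, np.int64(602), np.int64(-152), np.int64(27)), (159, np.int64(601), np.int64(-153), np.int64(21)), (160, np.int64(597), np.int6
[... 9282 characters left out ...]
nt64(572), np.int64(158), np.int64(13)), (169, np.int64(571), np.int64(159), np.int64(8)), (170, np.int64(567), np.int64(158), np.int64(13)), (171, np.int64(560), np.int64(156), np.int64(34)), (172, np.int64(556), np.int64(155), np.int64(38)), (173, np.int64(555), np.int64(156), np.int64(32)), (174, np.int64(555), np.int64(157), np.int64(19)), (175, np.int64(556), np.int64(159), np.int64(-2)), (176, np.int64(553), np.int64(159), np.int64(-2)), (177, np.int64(550), np.int64(159), np.int64(-2)), (178, np.int64(548), np.int64(159), np.int64(-2)), (179, np.int64(545), np.int64(159), np.int64(0)), (180, np.int64(542), np.int64(159), np.int64(-3)), (181, np.int64(539), np.int64(159), np.int64(1))]
```

Tray a has the large die. Sled lip inner edge is at about (579,-179), yaw about -0.06. Tray a lip is at about (547,288), yaw about +0.15. I'll turn the tool, shut the fingers and head for a spot above the sled.

```bash
python3 -m handwheel '[[0,0,0.127,0,0,0,255],[0,0,0.127,0,0,0,255],[0,0,0.127,0,0,0,255],[0,0,0,0.027,-0.031,0,255],[0,0,0,0.027,-0.031,0,255]]' 60
python3 -m handwheel '[[0,0,0,0.027,-0.031,0,255],[0,0,0,0.027,-0.031,0,255],[0,0,0,0.027,-0.031,0,255],[0,0,0,0.027,-0.031,0,255],[0,0,0,0.027,-0.031,0,255]]'
python3 -m handwheel '[[0,0,0,0.027,-0.031,0,255],[0,0,0,0.027,-0.031,0,255],[0,0,0,0.027,-0.031,0,255],[0,0,0,0.027,-0.031,0,255],[0,0,0,0,0,0,255]]'
cat > st.py <<'E'
from h import *
import sys
def go(tgt=None,yaw=None):
    s=manip.get_state(); R=Rot.from_quat(s["eef_rot"]); M=R.as_matrix()
    print("t",s["time"],"pos",s["position"].round(1),"yaw",round(np.arctan2(M[1,0],M[0,0]),3),"tilt",M[:2,2].round(3),"F",s["ft_force"].round(1),"open",round(s["opening"],2))
    if tgt is not None: print("tool delta",R.inv().apply(np.array(tgt)-s["position"]).round(1))
if __name__=="__main__": go([float(a) for a in sys.argv[1:4]] if len(sys.argv)>3 else None)
E
python3 st.py 598 -180 140
```

```text
time: 0.6
position: [253.6, -534.4, 230.6]
eef_rot: [0.999, -0.032, -0.0, -0.0]
ft_force: [0.9, 1.2, 0.3]
opening: 0.144
grasp_force: 0.0
time: 1.1
position: [399.1, -386.8, 231.1]
eef_rot: [1.0, -0.031, -0.0, -0.0]
ft_force: [-0.2, -0.5, -0.0]
opening: -0.006
grasp_force: 0.0
time: 1.6
position: [517.9, -264.7, 230.8]
eef_rot: [1.0, -0.026, 0.001, -0.002]
ft_force: [0.5, -0.2, 0.4]
opening: -0.003
grasp_force: 0.0
t 1.6 pos [ 517.9 -264.7  230.8] yaw -0.052 tilt [0.002 0.003] F [ 0.5 -0.2  0.4] open -0.0
tool delta [ 75.5 -88.4  91.2]
```

```bash
python3 -m handwheel '[[0,0,0,0.025,-0.03,0.02,255],[0,0,0,0.025,-0.03,0.02,255],[0,0,0,0.025,-0.028,0.025,255],[0,0,0,0,0,0.025,255],[0,0,0,0,0,0,255]]'
python3 - <<'E'
from h import *
s=manip.get_state(); im,d=manip.capture("wrist"); cv2.imwrite("pics/w1.png",im); np.savez("w1.npz",d=d,im=im,p=s["position"],q=s["eef_rot"])
v,u=np.mgrid[0:384,0:512]; W=world("wrist",d,np.c_[u.ravel(),v.ravel()],s); z=W[:,2]; dd=d.ravel()
m=(abs(z-47)<5)&(dd>0)&(W[:,0]<620)&(abs(W[:,1]+180)<70); P=W[m]; print(len(P))
for y in range(-235,-120,10):
    Q=P[abs(P[:,1]-y)<4]
    if len(Q)>5: print(y,np.percentile(Q[:,0],[3,97]).round(1),Q[:,2].mean().round(1))
E
python3 st.py
```

```text
time: 2.1
position: [591.8, -186.4, 137.2]
eef_rot: [1.0, -0.029, -0.004, -0.001]
ft_force: [-1.1, -0.8, 0.1]
opening: -0.0
grasp_force: 0.0
924
-225 [571.5 577.6] 46.5
-215 [571.4 578.3] 46.5
-205 [572.2 579.1] 46.6
-195 [573.5 579.7] 46.5
-185 [574.1 580.5] 46.5
-175 [574.8 581.2] 46.6
-165 [575.3 581.9] 46.5
-155 [575.8 582.7] 46.6
-145 [577.3 583.5] 46.6
t 2.15 pos [ 592.4 -188.   139.4] yaw -0.061 tilt [-0.005  0.001] F [-0.6  0.   0.1] open -0.0
```

View pics/w1.png

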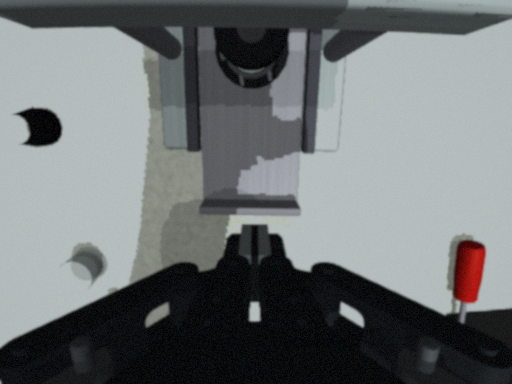

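Wrist view: sled lip spans cols 200-300, rows 200-213. The watch and die at (252,50) are well behind it, and the deck between is clear. Lip inner edge is x≈581 at y≈-184, yaw about -0.075. Descending behind it.

```bash
python3 -m handwheel '[[0,0,0.013,0.008,-0.004,0,255],[0,0,0,0,0,0.025,255],[0,0,0,0,0,0.025,255],[0,0,0,0,0,0.02,255],[0,0,0,0,0,0,255]]'
python3 st.py 600 -184 35
```

```text
time: 2.65
position: [601.3, -185.1, 70.4]
eef_rot: [0.999, -0.038, -0.001, -0.0]
ft_force: [-1.7, -0.0, 0.7]
opening: -0.0
grasp_force: 0.0
t 2.65 pos [ 601.3 -185.1   70.4] yaw -0.076 tilt [-0.002  0.   ] F [-1.7 -0.   0.7] open -0.0
tool delta [-1.3 -1.  35.4]
```

```bash
python3 -m handwheel '[[0,0,0,0,0,0.015,255],[0,0,0,0,0,0.012,255],[0,0,0,0,0,0.008,255],[0,0,0,0,0,0,255],[0,0,0,0,0,0,255]]'
python3 -m handwheel '[[0,0,0,-0.003,0,0,255],[0,0,0,-0.003,0,0,255],[0,0,0,-0.003,0,0,255],[0,0,0,-0.002,0,0,255],[0,0,0,0,0,0,255]]'
python3 st.py
```

```text
time: 3.15
position: [602.4, -184.4, 36.4]
eef_rot: [0.999, -0.037, 0.0, 0.0]
ft_force: [0.5, 1.0, 0.5]
opening: -0.0
grasp_force: 0.0
time: 3.65
position: [591.1, -183.6, 36.5]
eef_rot: [0.999, -0.037, 0.0, 0.0]
ft_force: [0.1, -0.4, 0.4]
opening: -0.004
grasp_force: 0.0
t 3.65 pos [ 591.1 -183.6   36.5] yaw -0.074 tilt [ 0. -0.] F [ 0.1 -0.4  0.4] open -0.0
```

```bash
for i in 1; do python3 -m handwheel '[[0,0,0,-0.001,0,0,255],[0,0,0,-0.002,0,0,255],[0,0,0,-0.003,0,0,255],[0,0,0,-0.004,0,0,255],[0,0,0,-0.004,0,0,255]]'; done
python3 -m handwheel '[[0,0,0,-0.004,0,0,255],[0,0,0,-0.004,0,0,255],[0,0,0,-0.004,0,0,255],[0,0,0,-0.004,0,0,255],[0,0,0,-0.004,0,0,255]]'
python3 -m handwheel '[[0,0,0,-0.004,0,0,255],[0,0,0,-0.004,0,0,255],[0,0,0,-0.004,0,0,255],[0,0,0,-0.004,0,0,255],[0,0,0,-0.004,0,0,255]]'
python3 st.py
```

```text
time: 4.15
position: [577.2, -182.5, 36.5]
eef_rot: [0.999, -0.037, 0.0, 0.0]
ft_force: [1.7, -0.8, 0.5]
opening: -0.001
grasp_force: 1.0
time: 4.65
position: [557.1, -181.0, 36.4]
eef_rot: [0.999, -0.037, 0.0, 0.0]
ft_force: [3.0, 0.4, 1.6]
opening: 0.001
grasp_force: 1.0
time: 5.15
position: [537.1, -179.5, 36.3]
eef_rot: [0.999, -0.037, -0.0, -0.0]
ft_force: [1.9, 0.2, 1.4]
opening: -0.0
grasp_force: 1.0
t 5.15 pos [ 537.1 -179.5   36.3] yaw -0.074 tilt [-0.  0.] F [1.9 0.2 1.4] open -0.0
```

```bash
python3 -m handwheel '[[0,0,0,-0.003,0,0,255],[0,0,0,-0.003,0,0,255],[0,0,0,-0.002,0,0,255],[0,0,0,-0.002,0,0,255],[0,0,0,-0.002,0,0,255]]'
python3 -m handwheel '[[0,0,0,-0.002,0,0,255],[0,0,0,-0.002,0,0,255],[0,0,0,-0.002,0,0,255],[0,0,0,-0.001,0,0,255],[0,0,0,-0.001,0,0,255]]'
python3 -m handwheel '[[0,0,0,-0.001,0,0,255],[0,0,0,-0.001,0,0,255],[0,0,0,-0.001,0,0,255]]'
python3 st.py
```

```text
time: 5.65
position: [525.3, -178.6, 36.2]
eef_rot: [0.999, -0.037, -0.0, -0.0]
ft_force: [1.0, 0.5, 1.6]
opening: -0.003
grasp_force: 0.9
time: 6.15
position: [520.1, -178.2, 36.5]
eef_rot: [0.999, -0.037, 0.003, 0.0]
ft_force: [11.8, -1.9, -7.9]
opening: 0.002
grasp_force: 5.8
time: 6.45
position: [520.1, -178.2, 36.9]
eef_rot: [0.999, -0.037, 0.005, 0.0]
ft_force: [19.3, -2.2, -13.3]
opening: -0.004
grasp_force: 9.7
t 6.45 pos [ 520.1 -178.2   36.9] yaw -0.073 tilt [ 0.011 -0.001] F [ 19.3  -2.2 -13.3] open -0.0
```

The sled is on its stop (force climbed, position held). Backing off, rising and checking the result.

```bash
python3 -m handwheel '[[0,0,0,0.004,0,0,255],[0,0,0,0.005,0,0,255],[0,0,0,0.006,0,0,255],[0,0,0,0,0,0,255],[0,0,0,0,0,-0.01,255]]'
python3 -m handwheel '[[0,0,0,0,0,-0.025,255],[0,0,0,0,0,-0.035,255],[0,0,0,0,0,-0.035,255],[0,0,0,0,0,-0.02,255],[0,0,0,0,0,0,255]]'
python3 - <<'E'
from h import *
s=manip.get_state(); im,d=manip.capture("wrist"); cv2.imwrite("pics/w2.png",im)
E
python3 st.py 566 291 140
```

```text
time: 6.95
position: [528.0, -178.6, 45.3]
eef_rot: [0.999, -0.037, -0.002, -0.0]
ft_force: [-0.1, 0.5, -0.4]
opening: -0.0
grasp_force: 0.0
time: 7.45
position: [530.9, -179.5, 165.3]
eef_rot: [0.999, -0.037, 0.003, 0.001]
ft_force: [0.5, -0.2, 0.4]
opening: 0.001
grasp_force: 0.0
t 7.5 pos [ 529.9 -179.3  163.3] yaw -0.074 tilt [ 0.003 -0.001] F [ 0.4  0.6 -0.8] open -0.0
tool delta [   0.9 -471.7   22.9]
```

View pics/w2.png

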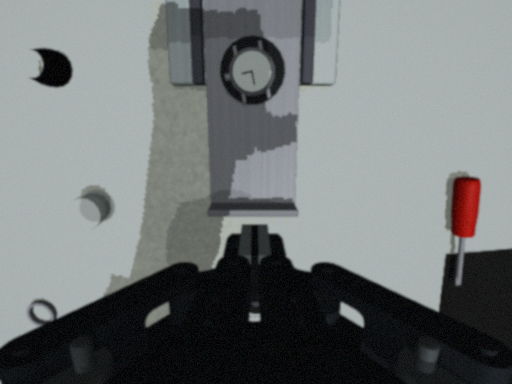

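Watch (252,70) lies centred on its die, and the sled is out with its lip at row 208. On to the rack.

```bash
python3 -m handwheel '[[0,0,0,0,-0.02,0,255],[0,0,0,0,-0.043,0,255],[0,0,0,0,-0.043,0,255],[0,0,0,0,-0.043,0,255],[0,0,0,0,-0.043,0,255]]'
python3 -m handwheel '[[0,0,0,0,-0.043,0,255],[0,0,0,0,-0.043,0,255],[0,0,0,0,-0.043,0,255],[0,0,0,0,-0.043,0,255],[0,0,0,0,-0.043,0,255]]'
python3 -m handwheel '[[0,0,0,0,-0.043,0,255],[0,0,-0.11,0,-0.02,0,255],[0,0,-0.11,0,0,0,255],[0,0,0,0,0,0,255],[0,0,0,0,0,0,255]]'
python3 - <<'E'
from h import *
s=manip.get_state(); im,d=manip.capture("wrist"); cv2.imwrite("pics/w3.png",im)
v,u=np.mgrid[0:384,0:512]; W=world("wrist",d,np.c_[u.ravel(),v.ravel()],s); z=W[:,2]; dd=d.ravel()
m=(abs(z-34)<4)&(dd>0)&(W[:,0]<585)&(W[:,1]>120)&(W[:,1]<350); P=W[m]; print(len(P))
for y in range(130,345,8):
    Q=P[abs(P[:,1]-y)<3]
    if len(Q)>5: print(y,np.percentile(Q[:,0],[3,97]).round(1),Q[:,2].mean().round(1))
E
python3 st.py 566 291 140
```

```text
time: 8.0
position: [542.5, 13.9, 160.2]
eef_rot: [0.999, -0.037, -0.001, 0.0]
ft_force: [0.7, -0.5, 0.2]
opening: -0.002
grasp_force: 0.0
time: 8.5
position: [558.6, 228.1, 160.0]
eef_rot: [0.999, -0.037, -0.001, 0.001]
ft_force: [1.7, 0.4, -0.0]
opening: 0.003
grasp_force: 0.0
time: 9.0
position: [563.9, 288.6, 160.2]
eef_rot: [0.997, 0.071, -0.001, 0.001]
ft_force: [0.0, -0.6, 0.6]
opening: 0.003
grasp_force: 0.0
1351
130 [560.7 566.6] 33.5
138 [559.6 565.4] 33.5
146 [558.5 564.3] 33.4
154 [557.5 563.1] 33.7
162 [556.2 561.5] 33.6
170 [555.3 560.2] 33.6
178 [553.  559.3] 33.8
186 [552.3 558.2] 33.1
194 [557.7 563.2] 33.4
202 [556.8 562.5] 33.5
210 [555.6 561.1] 33.3
218 [554.6 560.2] 33.4
226 [553.6 558.7] 33.6
234 [552.4 557.4] 33.7
242 [550.  556.1] 33.6
250 [549.1 555.2] 33.8
258 [548.9 553.7] 32.9
266 [546.7 552.5] 33.6
274 [545.8 551.6] 33.7
282 [544.4 550.4] 33.6
290 [543.5 549. ] 33.5
298 [541.9 547.8] 33.3
306 [541.  546.6] 33.7
314 [539.9 545.5] 33.6
322 [538.6 544.1] 33.7
t 9.05 pos [564.1 288.5 160.5] yaw 0.142 tilt [-0.001 -0.001] F [ 0.2 -0.1  0.6] open 0.0
tool delta [ 2.2 -2.2 20.5]
```

View pics/w3.png

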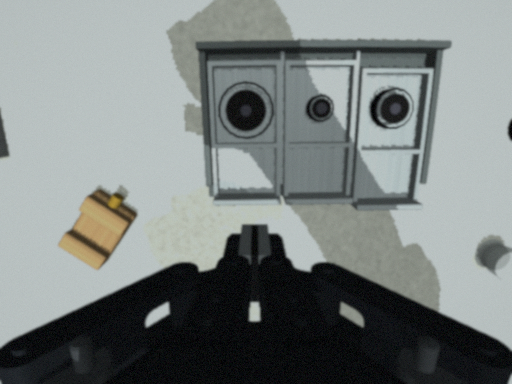

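The left tray holds the largest die at (246,110); medium is on the right and small in the middle. Lip inner edge is about (549,292) with yaw 0.144. Target is (569,295), z 23.

```bash
python3 -m handwheel '[[0,0,0,0.006,-0.006,0.01,255],[0,0,0,0,0,0.03,255],[0,0,0,0,0,0.03,255],[0,0,0,0,0,0.03,255],[0,0,0,0,0,0,255]]'
python3 st.py 569 295 23
```

```text
time: 9.55
position: [566.9, 294.7, 56.5]
eef_rot: [0.997, 0.072, -0.003, 0.002]
ft_force: [0.1, -0.2, 0.1]
opening: 0.002
grasp_force: 0.0
t 9.55 pos [566.9 294.7  56.5] yaw 0.144 tilt [-0.007 -0.004] F [ 0.1 -0.2  0.1] open 0.0
tool delta [ 2.4 -0.1 33.5]
```

```bash
python3 -m handwheel '[[0,0,0,0.001,0,0.014,255],[0,0,0,0,0,0.012,255],[0,0,0,0,0,0.008,255],[0,0,0,0,0,0,255],[0,0,0,0,0,0,255]]'
python3 -m handwheel '[[0,0,0,-0.002,0,0,255],[0,0,0,-0.003,0,0,255],[0,0,0,-0.004,0,0,255],[0,0,0,-0.004,0,0,255],[0,0,0,-0.004,0,0,255]]'
python3 -m handwheel '[[0,0,0,-0.004,0,0,255],[0,0,0,-0.004,0,0,255],[0,0,0,-0.004,0,0,255],[0,0,0,-0.004,0,0,255],[0,0,0,-0.004,0,0,255]]'
python3 st.py
```

```text
time: 10.05
position: [570.5, 296.9, 27.6]
eef_rot: [0.997, 0.073, 0.0, -0.0]
ft_force: [-0.5, 0.8, 0.1]
opening: -0.004
grasp_force: 0.0
time: 10.55
position: [553.7, 294.3, 27.6]
eef_rot: [0.997, 0.073, 0.001, -0.0]
ft_force: [1.6, -0.5, 0.5]
opening: -0.002
grasp_force: 0.8
time: 11.05
position: [533.5, 291.2, 27.3]
eef_rot: [0.997, 0.073, 0.0, 0.0]
ft_force: [1.5, -1.1, 1.2]
opening: -0.003
grasp_force: 0.8
t 11.05 pos [533.5 291.2  27.3] yaw 0.146 tilt [ 0. -0.] F [ 1.5 -1.1  1.2] open -0.0
```

```bash
python3 -m handwheel '[[0,0,0,-0.004,0,0.001,255],[0,0,0,-0.004,0,0.001,255],[0,0,0,-0.004,0,0.001,255],[0,0,0,-0.004,0,0,255],[0,0,0,-0.004,0,0,255]]'
python3 -m handwheel '[[0,0,0,-0.003,0,0,255],[0,0,0,-0.003,0,0,255],[0,0,0,-0.002,0,0,255],[0,0,0,-0.002,0,0,255],[0,0,0,-0.002,0,0,255]]'
python3 -m handwheel '[[0,0,0,-0.002,0,0,255],[0,0,0,-0.002,0,0,255],[0,0,0,-0.002,0,0,255],[0,0,0,-0.001,0,0,255],[0,0,0,-0.001,0,0,255]]'
python3 st.py
```

```text
time: 11.55
position: [513.4, 288.3, 24.1]
eef_rot: [0.997, 0.073, -0.0, 0.0]
ft_force: [0.8, 0.6, -1.5]
opening: 0.0
grasp_force: 0.8
time: 12.05
position: [502.0, 286.6, 24.3]
eef_rot: [0.997, 0.073, 0.0, 0.0]
ft_force: [1.4, -0.4, -1.6]
opening: 0.002
grasp_force: 0.7
time: 12.55
position: [494.1, 285.4, 24.3]
eef_rot: [0.997, 0.073, -0.0, 0.0]
ft_force: [1.9, -0.5, -0.7]
opening: 0.001
grasp_force: 0.6
t 12.55 pos [494.1 285.4  24.3] yaw 0.146 tilt [-0. -0.] F [ 1.9 -0.5 -0.7] open 0.0
```

```bash
python3 -m handwheel '[[0,0,0,-0.002,0,0,255],[0,0,0,-0.002,0,0,255],[0,0,0,-0.001,0,0,255],[0,0,0,-0.001,0,0,255],[0,0,0,-0.001,0,0,255]]'
python3 -m handwheel '[[0,0,0,-0.001,0,0,255],[0,0,0,-0.001,0,0,255],[0,0,0,-0.001,0,0,255]]'
python3 st.py
```

```text
time: 13.05
position: [489.7, 284.8, 24.5]
eef_rot: [0.997, 0.072, 0.002, -0.001]
ft_force: [11.2, 0.8, -9.8]
opening: -0.003
grasp_force: 5.9
time: 13.35
position: [489.7, 284.8, 24.8]
eef_rot: [0.997, 0.072, 0.004, -0.002]
ft_force: [20.6, 3.5, -16.1]
opening: -0.002
grasp_force: 10.3
t 13.35 pos [489.7 284.8  24.8] yaw 0.144 tilt [0.009 0.004] F [ 20.6   3.5 -16.1] open -0.0
```

Tray is on its stop. Backing off, rising and looking.

```bash
python3 -m handwheel '[[0,0,0,0.004,0,0,255],[0,0,0,0.006,0,0,255],[0,0,0,0.006,0,0,255],[0,0,0,0,0,0,255],[0,0,0,0,0,-0.01,255]]'
python3 -m handwheel '[[0,0,0,0,0,-0.025,255],[0,0,0,0,0,-0.035,255],[0,0,0,0,0,-0.035,255],[0,0,0,0,0,-0.03,255],[0,0,0,0,0,0,255]]'
python3 - <<'E'
from h import *
a,_=manip.capture("wrist"); b,_=manip.capture("top")
cv2.imwrite("pics/end.png",np.vstack([cv2.resize(a,(400,300)),cv2.resize(b[60:220,100:420],(600,300))[:, :400]]) if 0 else np.hstack([cv2.resize(a,(380,285)),cv2.resize(b[80:220,120:320+40],(420,285))]))
E
python3 st.py
```

```text
time: 13.85
position: [498.9, 285.9, 33.3]
eef_rot: [0.997, 0.073, -0.001, 0.001]
ft_force: [-0.0, -0.4, -0.5]
opening: -0.003
grasp_force: 0.0
time: 14.35
position: [501.7, 288.1, 164.5]
eef_rot: [0.997, 0.073, 0.003, -0.002]
ft_force: [0.3, 0.0, 0.5]
opening: 0.001
grasp_force: 0.0
t 14.45 pos [500.  286.6 160.5] yaw 0.146 tilt [0.002 0.001] F [1.2 0.  0.4] open -0.0
```

View pics/end.png

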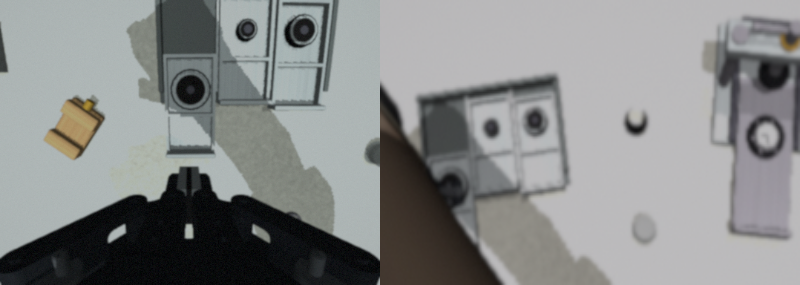

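The final view shows tray a out with the large die in its nest (190,90) and the other two trays in. The sled is out with the watch on its die (765,135). The jar and loupe have not moved.

```bash
python3 -c "
from rig import manip
print(manip.close_job())"
```

```text
the job is handed in; nothing more can be done
None
```

The sled is drawn out to its stop with the watch still on its die, and the left tray with the largest die is out to its stop; the other two trays are still in, the job is handed in, and no verdict came back.

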